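Clamp a gift carton in the bow-tying jig

ROBOT

A 6-joint arm with a two-finger parallel gripper is mounted at the origin on a cart in front of the work surface, level with it; the furniture and walls round the work are solid. World frame = base frame: x ahead of the robot, y to its left, z up, the work surface at z = 0. Lengths are in m, angles in rad, forces in N, time in s.
With the tool pointing down it reaches from about 0.35 to 0.775 m from the base axis. Payload 5.5 kg.
Tool frame: the origin (TCP) lies midway between the tips of the shut fingers; the grasp point (between the pads) lies 19 mm behind it; z points along the fingers, y is the line along which they close (so a half turn about z gives the same grasp; the last joint's range is limited). The gripper opens to 85 mm and grips with 20 to 120 N. Pads are 22 mm wide; open, the fingers measure 114 mm over their backs; the gripper's body (76 mm by 85 mm) begins 54 mm behind the grasp point. The pads swing forward as they close: fully open they stand 13 mm farther back than shut.
Start: joints at [1.168, 0.313, 0.046, 1.304, 0, 1.431], TCP at [0.149, 0.555, 0.231] pointing down, gripper open.
Joint ranges: [-2.76, 2.76], [-0.86, 1.69], [-1.03, 1.26], [-2.2, 2.34], [-1.47, 1.5], [-3.14, 3.14]. Speed limits (rad/s): [2.57, 2.57, 3.14, 3.14, 3.14, 3.14].

INTERFACE

Orientations are given as a unit quaternion [w, x, y, z].
In Python, from workcell import telemetry, imaging, env gives the robot as it stands. The module is installed in compiled form; this text tells all that it offers.
- The arm moves only by the tool step_arm, never from a script. Its argument "moves" is a list of rows, each a list of 3 entries, a list of its own where there are three numbers: the shift along the tool's x, y, z in mm, then the turn, a rotation vector about the tool's x, y, z in rad, then the finger opening in mm, from 0 to 85.4. A call has 1 to 8 rows; each row is the pose to reach, as a shift and turn from the pose commanded when the call began, along the tool's axes at that moment; what a row does not reach only later rows make up. A row lasts 1/12 s, in which the tool goes at most 41.7 mm and 7.16 degrees, less where a joint would pass 70% of its speed; a pose out of reach is approached as far as the arm can. A call with a gripper value outside its range is refused whole. The fingers move at their own pace and stop on an object; "grip_force" is the grip in N (left out, the last holds). Time passes only in rows, so rows that repeat a pose let the fingers close. It gives the time, the measured TCP pose, the force, the opening and the grip force at its end, in the units of the state.
- telemetry.get_state(): the state, without advancing time (a new reading comes with each control period).
- imaging.read_camera(name): name is "scene" or "top" or "wrist"; returns the picture (384x512x3 uint8, red, green, blue); there is no depth.
- imaging.camera_params(name): a dict with "camera_matrix" (3x3 intrinsics, pixels), "pose" (4x4, takes a point from camera to world coordinates). Camera axes: x right, y up, looking along -z (the intrinsics and any distortion apply to the point x, -y, -z); pixel columns grow to the right and rows downward; lengths in m; the calibration is good to about 2 mm. A picture is of the moment at which its call begins: read the wrist's pose just before it. camera_params takes no time and is no camera call; for the wrist camera it gives the pose at the moment of the call.
- env.hand_in(): hands the job in; it is judged then, once.
The state is a dict: "clock": time; "joint_pos": joint angles; "qvel": joint speeds; "tau": joint torques, N m; "tcp_pos": TCP position; "orientation": TCP orientation; "wrist_force": force on the tool from outside, world axes, zero at the start; "ft_torque": the same for the moment, N m; "finger_gap": finger opening in m; "grip_force": force on a finger pad.
Only numpy, scipy, OpenCV 4.12 (cv2) and the standard library are available. Lean on these libraries where they do the work, as an engineer would, in place of code of your own. Each camera call takes 0.05 s, during which the arm holds its last target. There are 200 camera calls.

TASK

Get the gift carton in the bow-tying jig ready for its bow, only by pushing with the fingertips; do not lift it. First push the carton straight back along the board until it is home against the back stop; then push the red ball handle along its slot all the way towards the carton, so that the rubber pad presses the carton against the side fence, and finally push the handle over sideways, away from the open front of the jig, fully down into the locking leg of the slot. Leave the carton standing square and clamped, the handle locked, and the things around the jig where they are.

Things in the scene. Friction and masses are not known exactly. Their poses are not given: they have to be found in the camera images.
- jig: Bow-tying jig, fixed to the table: plywood board 160 x 295 mm with a side fence, a back stop and a plunger clamp. All places in these notes are in its frame, in mm: origin on the table under the plunger's axis, +x to the back (away from the open front, where cartons are loaded), +y to the side fence, z up. The board spans x -95..65, y -155..140, its top is at z = 12.
- stop (a point): Back stop: aluminium wall along y. This point is the middle of its front face, at (25, 79, 32) of the jig's frame; the wall runs from y = 18 to 116 and stands up to z = 52. A carton is home when its back lies flat on this face.
- fence (a point): Side fence: aluminium wall along x. This point is the middle of its inner face (the one towards the plunger), at (0, 110, 32) of the jig's frame; it runs from x = -55 to 31 and stands up to z = 52.
- carton: The brown gift carton with a red bow that stands in the jig: 50 mm along its x, 62 along its y, 55 high (66 with the bow), 0.1 to 0.2 kg, loose. Origin at the centre of its underside. At the start it stands on the board 30 to 55 mm short of the back stop, slightly askew, up to 10 mm off the fence. Home and clamped its origin is at x = 0, y = 79 of the jig's frame.
- pad: Rubber-faced pad at the +y end of the plunger, 46 mm wide, 46 mm high (z 18..64). Its origin is at the jig's origin shifted along y by the plunger's travel; its face is 9 mm further along +y. It is sprung: 2 N at first touch, then 0.4 N/mm, up to 9 mm. With the carton fully home and the handle locked, the spring is pressed in by 1 to 6 mm.
- tube (a point): Guide tube of the plunger, along the jig's y: this point is on its axis at (0, -76, 48) of the jig's frame, half-way along. Steel, 30 mm outer diameter, y -130..-22, top at z = 63; its two clamp collars, at y = -124 and -37, reach z = 67. The L-shaped slot is in its top; the cross leg opens to the back (+x).
- knob (a point): Centre of the red ball (30 mm diameter) on the handle, a 9 mm steel stem that stands out of the plunger through the L-shaped slot, 55 mm from the plunger's axis. Upright: x = 0, z = 103, y = -112 plus the plunger's travel. Only at the end of the slot's long leg can it swing over to +x, about the plunger's axis. Locked: x = 51, z = 68, y = -67 to -72.
- plunger (a joint): Travel of plunger, pad and handle along the jig's +y, in m: 0 fully back (starts at 0 to 0.010), 0.045 at the end of the long leg. It moves stiffly (about 6 N, and up to 5 N more as the pad's spring is pressed in) and stays where it is left. The cross leg is open to the handle from 0.041 on.
- handle (a joint): Swing of the handle about the plunger's axis, in rad: 0 upright, 1.2 locked, lying over to the jig's +x. It needs about 1 N at the ball and stays where it is left; upright in the long leg it has about 0.1 rad of play.
- next_carton: Bystander: a second such carton, waiting on the table outside the jig; leave it alone. Origin at the centre of its underside.
- tags: Bystander: a banded stack of gift tags, 88 x 57 x 17 mm, beside the jig. Origin at the centre of its underside.
- ribbon_roll: Bystander: a red ribbon roll lying flat in front of the jig, 60 mm diameter, 16 mm high. Origin at the centre of its underside.
- calculator: Bystander: a dark desk calculator, 115 x 66 x 14 mm. Origin at the centre of its underside.
Things that resemble listed ones, but are neither listed nor needed, are in the scene too. Leave any turquoise look-alike of the carton alone.

How it is judged:
On the way, in this order (a step that is already met when the one before it is completed fails the run):
1. the carton is pushed home against the back stop, with the plunger still back (x of carton in the frame of jig above -0.005 m and value of joint plunger below 0.02 m), for 0.1 s.
2. the handle is pushed to the end of the long leg (value of joint plunger above 0.038 m and value of joint handle below 0.5 rad), for 0.02 s.
3. the handle is pushed over into the locking leg (value of joint plunger above 0.038 m and value of joint handle above 1 rad), for 0.1 s.
At the end, for the whole second after the job is handed in: The handle is locked (plunger beyond 38 mm, handle swung over by more than 1.0 rad); the carton stands still, square in the jig (within 0.08 rad), within 6 mm of home against the back stop and 5 mm of the side fence, pressed by the pad with more than 0.5 N (all of step 3 and x of carton in the frame of jig between -0.006 and 0.004 m and y of carton in the frame of jig between 0.074 and 0.083 m and angle between the x axis of carton and the x axis of jig, either way round below 0.08 rad and angle between carton's own z axis and vertical below 0.08 rad and contact force between pad and carton above 0.5 N and linear speed of carton below 0.01 m/s); the robot touches nothing.
It fails at once if the carton is lifted off the board (height (world z) of carton above 0.024 m).
It fails at once if the carton is tipped (angle between carton's own z axis and vertical above 0.35 rad).
It fails at once if a thing around the jig is pushed away or picked up (distance of any of next_carton, tags, ribbon_roll, calculator from where it was at the start of the episode above 0.03 m).
It also fails if it takes over 48 s, if anything falls off the work surface, if the arm or the gripper's body presses on something with over 40 N, if the wrist force passes 120 N, or if a joint passes its speed limit or range.

## Working session

There is one attempt and no reset: what is moved stays moved. The work goes in short steps, Python scripts to look and compute and a tool call to move; the robot and the scene stay as the last step left them, time stands still between calls to the robot, and variables do not carry over. Pictures are saved under pics/ and viewed, at most 10 in all, crops included, and the job is handed in when it is done.

Besides the shell and the picture viewer there is one more tool, called after "Call:" by a JSON object that holds its "op" and its "data". step_arm: Moves the arm, as the interface text tells. Its arguments: {"type":"object","properties":{"moves":{"type":"array"},"grip_force":{"type":"number"}},"required":["moves"]}

```bash
mkdir -p pics; python3 - <<'E'
from workcell import telemetry, imaging
import cv2,numpy as np
s=telemetry.get_state();print(s['clock'],s['tcp_pos'],s['orientation'],s['finger_gap'])
for n in("scene","top"):
    p=imaging.camera_params(n);print(n,np.round(p['camera_matrix'],1).tolist(),np.round(p['pose'],4).tolist(),[k for k in p])
    cv2.imwrite(f'pics/{n}0.png',imaging.read_camera(n)[:,:,::-1])
E
```

```text
0.0 [0.14919465 0.5547918  0.23042103] [-2.44302257e-04  1.31039938e-01  9.91376689e-01 -8.57506719e-04] 0.08498995201810056
scene [[392.5, 0.0, 252.3], [0.0, 392.5, 195.8], [0.0, 0.0, 1.0]] [[0.6802, 0.5149, -0.5218, -0.2762], [-0.733, 0.4694, -0.4923, -0.7335], [-0.0085, 0.7173, 0.6967, 1.1067], [0.0, 0.0, 0.0, 1.0]] ['camera_matrix', 'pose']
top [[437.0, 0.0, 253.2], [0.0, 437.0, 198.5], [0.0, 0.0, 1.0]] [[-0.0188, 0.9987, -0.047, 0.4412], [-0.9998, -0.0189, 0.0001, -0.0326], [-0.0008, 0.0469, 0.9989, 1.4558], [0.0, 0.0, 0.0, 1.0]] ['camera_matrix', 'pose']
```

View pics/top0.png

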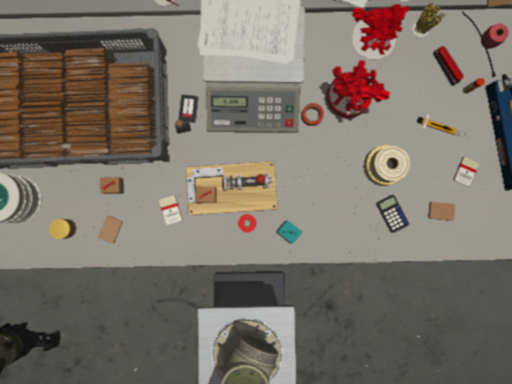

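View pics/scene0.png

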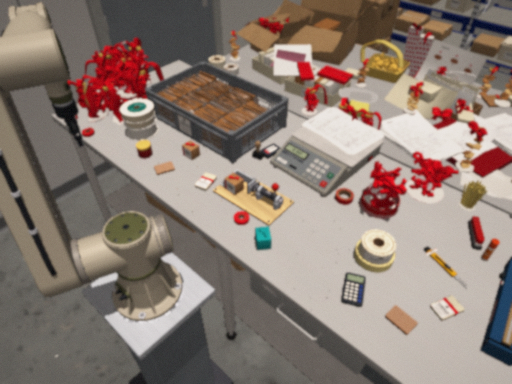

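```bash
cat > h.py <<'E'
import numpy as np,cv2
from scipy.spatial.transform import Rotation as R
from workcell import telemetry, imaging
def ray(p,uv,z):
    K=p['camera_matrix'];T=p['pose'];q=np.linalg.solve(K,[uv[0],uv[1],1.])
    d=T[:3,:3]@[q[0],-q[1],-q[2]];o=T[:3,3]
    return o+d*(z-o[2])/d[2]
def proj(p,X):
    T=p['pose'];c=T[:3,:3].T@(np.asarray(X)-T[:3,3]);u=p['camera_matrix']@[c[0],-c[1],-c[2]];return u[:2]/u[2]
def tool():
    s=telemetry.get_state();w,x,y,z=s['orientation'];return s,R.from_quat([x,y,z,w]).as_matrix()
E
python3 - <<'E'
from h import *
p=imaging.camera_params('top');im=cv2.imread('pics/top0.png')
c=cv2.resize(im[150:250,150:310],None,fx=5,fy=5,interpolation=cv2.INTER_CUBIC);cv2.imwrite('pics/topc.png',c)
for n,uv,z in(('carton',(205,189),.065),('knob',(262,180),.103),('bdc',(232,188),.012),('roll',(247,223),.016),('tags',(171,210),.017)):print(n,ray(p,uv,z))
w=imaging.camera_params('wrist');s,Rt=tool();T=w['pose']
print('cam in tool',Rt.T@(T[:3,3]-s['tcp_pos']),(Rt.T@T[:3,:3]).round(3).tolist(),w['camera_matrix'].tolist());print(Rt.round(3).tolist())
E
```

```text
carton [0.53980838 0.12053825 0.065     ]
knob [ 0.5617719  -0.06100658  0.103     ]
bdc [0.54519489 0.03692762 0.012     ]
roll [ 0.42859135 -0.01069209  0.016     ]
tags [0.47604452 0.23870283 0.017     ]
cam in tool [ 0.07175389  0.00041198 -0.14241889] [[0.0, 0.959, 0.284], [1.0, -0.001, 0.0], [0.0, 0.284, -0.959]] [[292.95530163621646, 0.0, 252.77095679646658], [0.0, 292.95530163621646, 193.09329122627506], [0.0, 0.0, 1.0]]
[[-0.966, 0.26, -0.001], [0.26, 0.966, -0.001], [0.0, -0.002, -1.0]]
```

View pics/topc.png

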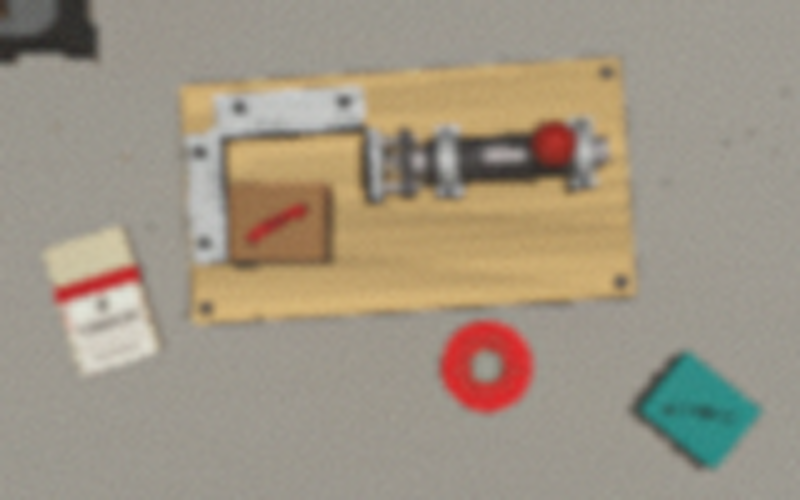

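Candidates for the carton: the brown one in the jig, (205,189); next_carton, (110,185); and a turquoise look-alike, (290,232). The crop confirms the brown one with the red bow, inside the fence and stop. The knob is at (261,179) and the ribbon roll at (247,223). Jig yaw is about +0.045 rad. I'm moving to a wrist view above it.

Call:
{"op": "step_arm", "data": {"moves": [[[-265,-195,0],[0,0,-0.309],85],[[-265,-195,0],[0,0,-0.309],85],[[-265,-195,0],[0,0,-0.309],85],[[-265,-195,0],[0,0,-0.309],85],[[-265,-195,0],[0,0,-0.309],85],[[-265,-195,0],[0,0,-0.309],85],[[-265,-195,0],[0,0,-0.309],85],[[-265,-195,0],[0,0,-0.309],85]]}}

```text
clock: 0.77
tcp_pos: [0.3549, 0.2966, 0.2311]
orientation: [-0.0, -0.023, 1.0, -0.0]
wrist_force: [-0.2, 1.3, 0.4]
finger_gap: 0.0846
grip_force: 0.0
```

Call:
{"op": "step_arm", "data": {"moves": [[[-193,-266,0],[0,0,0],85],[[-193,-266,0],[0,0,0],85],[[-193,-266,0],[0,0,0],85],[[-193,-266,0],[0,0,0],85],[[-193,-266,0],[0,0,0],85],[[-193,-266,0],[0,0,0],85],[[-193,-266,0],[0,0,0],85],[[-193,-266,0],[0,0,0],85]]}}

```text
clock: 1.43
tcp_pos: [0.5605, 0.0392, 0.2308]
orientation: [-0.0, -0.023, 1.0, -0.0]
wrist_force: [1.5, 0.5, 0.2]
finger_gap: 0.0848
grip_force: 0.0
```

```bash
python3 - <<'E'
from h import *
s,Rt=tool();print(s['clock'],s['tcp_pos'])
p=imaging.camera_params('wrist');im=imaging.read_camera('wrist')[:,:,::-1].copy();cv2.imwrite('pics/w0.png',im);np.savez('w0.npz',K=p['camera_matrix'],T=p['pose'])
E
```

```text
1.4333 [0.5605245  0.03922673 0.23079948]
```

View pics/w0.png

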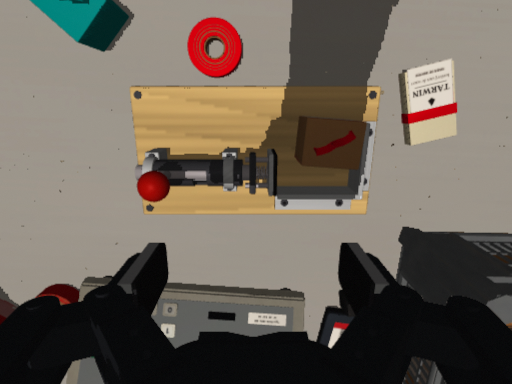

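```bash
python3 - <<'E'
from h import *
d=np.load('w0.npz');p={'camera_matrix':d['K'],'pose':d['T']};im=cv2.imread('pics/w0.png')
# board corners by line fit on wood mask edges
hsv=cv2.cvtColor(im,cv2.COLOR_BGR2HSV)
m=((hsv[:,:,0]>10)&(hsv[:,:,0]<28)&(hsv[:,:,1]>90)).astype(np.uint8);m[:80]=0;m[220:]=0;m[:,:125]=0;m[:,390:]=0
h=cv2.convexHull(cv2.findNonZero(cv2.morphologyEx(m,cv2.MORPH_OPEN,np.ones((3,3)))))
q=cv2.approxPolyDP(h,6,True)[:,0];print(q.tolist())
W=np.array([ray(p,u,.012)[:2] for u in q]);print(W.round(4).tolist())
c,sz,a=cv2.minAreaRect((W*1000).astype(np.float32));print(c,sz,a)
hr=((hsv[:,:,0]<6)|(hsv[:,:,0]>174))&(hsv[:,:,1]>150)&(hsv[:,:,2]>50);hr=hr.astype(np.uint8);k=np.zeros_like(hr);k[165:210,130:175]=hr[165:210,130:175]
(u,v),r=cv2.minEnclosingCircle(cv2.findNonZero(k));print('knob',u,v,r,ray(p,(u,v),.103))
c=np.clip(im[80:220,270:390].astype(float)*1.7,0,255).astype(np.uint8)
cv2.imwrite('pics/w0c.png',cv2.resize(c,None,fx=4,fy=4,interpolation=cv2.INTER_CUBIC))
E
```

```text
[[380, 87], [365, 213], [144, 213], [131, 86]]
[[0.4607, 0.1828], [0.6163, 0.1894], [0.6296, -0.1004], [0.4728, -0.1061]]
(545.0504760742188, 41.184051513671875) (156.8843231201172, 290.07391357421875) 2.432673931121826
knob 153.0 185.5 16.07025718688965 [ 0.56572066 -0.05573494  0.103     ]
```

View pics/w0c.png

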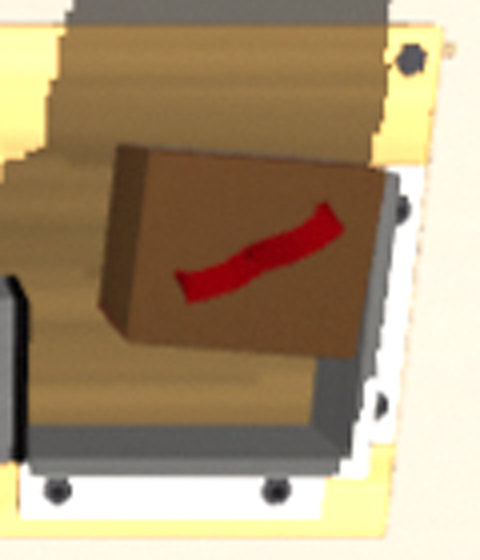

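```bash
cat >> h.py <<'E'
O=np.array([.5597,.0493,0]);J=R.from_euler('z',.0425).as_matrix()
def tj(P): return J.T@(np.asarray(P)-O)*1000
E
python3 - <<'E'
from h import *
d=np.load('w0.npz');p={'camera_matrix':d['K'],'pose':d['T']}
C=np.array([tj(ray(p,u,.067)) for u in((307,117),(367,123),(358.8,169.5),(302.5,165.5))]);print(C.round(1),C.mean(0).round(1))
for u in((277.5,197.5),(355,197.5),(372,122),(352,195)):print('wall',tj(ray(p,u,.052)).round(1))
s,Rt=tool();print('tcp',tj(s['tcp_pos']).round(1), (J.T@Rt).round(3).tolist())
E
```

```text
[[-61.   44.8  67. ]
 [-55.3 106.2  67. ]
 [ -7.1 103.   67. ]
 [-11.2  42.8  67. ]] [-33.7  74.2  67. ]
wall [29.1 18.6 52. ]
wall [ 28.8 107.6  52. ]
wall [-55.6 117.1  52. ]
wall [ 25.8 103.9  52. ]
tcp [  4.5 -15.1 230.1] [[-1.0, 0.002, 0.003], [0.002, 1.0, -0.003], [-0.003, -0.003, -1.0]]
```

Call:
{"op": "step_arm", "data": {"moves": [[[96,90,60],[0,0,0],34],[[96,90,60],[0,0,0],34],[[96,90,60],[0,0,0],34],[[96,90,60],[0,0,0],34],[[96,90,203],[0,0,0],34],[[96,90,203],[0,0,0],34],[[96,90,203],[0,0,0],34],[[96,90,203],[0,0,0],34]]}}

```text
clock: 2.15
tcp_pos: [0.4553, 0.1271, 0.0238]
orientation: [-0.003, -0.023, 1.0, -0.0]
wrist_force: [-0.5, 0.2, 0.1]
finger_gap: 0.0341
grip_force: 0.0
```

```bash
python3 - <<'E'
from h import *
s,Rt=tool();print('tcp',tj(s['tcp_pos']).round(1),s['finger_gap'],s['wrist_force'])
cv2.imwrite('pics/w1.png',imaging.read_camera('wrist')[:,:,::-1])
E
```

```text
tcp [-101.    82.2   23.8] 0.03409253603222457 [-0.54174203  0.24341751  0.13391588]
```

View pics/w1.png

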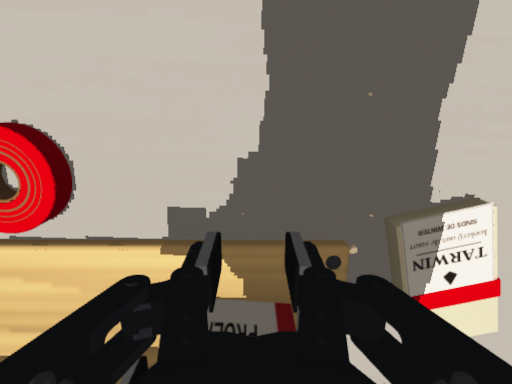

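Wrist view: the fingers are in front of the board edge, with the tags (445,260) and roll (10,180) clear. I'll let it settle and then start pushing.

Call:
{"op": "step_arm", "data": {"moves": [[[0,0,0],[0,0,0],34],[[0,0,0],[0,0,0],34]]}}

```text
clock: 2.37
tcp_pos: [0.4597, 0.1273, 0.0289]
orientation: [0.0, -0.023, 1.0, 0.0]
wrist_force: [0.2, 0.8, 0.5]
finger_gap: 0.034
grip_force: 0.0
```

```bash
cat > st.py <<'E'
from h import *
s,Rt=tool();print('tcp',tj(s['tcp_pos']).round(1),round(s['clock'],2),s['finger_gap'].round(4),'F',(J.T@s['wrist_force']).round(1),'rot',R.from_matrix((J@np.diag([-1,1,-1])).T@Rt).as_rotvec().round(3))
E
python3 st.py
```

```text
Traceback (most recent call last):
  File "st.py", line 2, in <module>
    s,Rt=tool();print('tcp',tj(s['tcp_pos']).round(1),round(s['clock'],2),s['finger_gap'].round(4),'F',(J.T@s['wrist_force']).round(1),'rot',R.from_matrix((J@np.diag([-1,1,-1])).T@Rt).as_rotvec().round(3))
                                                                          ^^^^^^^^^^^^^^^^^^^^^
AttributeError: 'float' object has no attribute 'round'
```

Call:
{"op": "step_arm", "data": {"moves": [[[0,-8,4],[0,0,0],26],[[-10,-8,4],[0,0,0],26],[[-20,-8,4],[0,0,0],26],[[-25,-8,4],[0,0,0],26],[[-30,-8,4],[0,0,0],26],[[-35,-8,4],[0,0,0],26],[[-39,-8,4],[0,0,0],26],[[-43,-8,4],[0,0,0],26]]}}

```text
clock: 3.03
tcp_pos: [0.5022, 0.1212, 0.0247]
orientation: [-0.001, -0.023, 1.0, 0.0]
wrist_force: [-4.9, -1.1, 7.4]
finger_gap: 0.0261
grip_force: 0.0
```

```bash
sed -i "s/s\['finger_gap'\].round(4)/round(s['finger_gap'],4)/" st.py; python3 st.py
```

```text
tcp [-54.4  74.2  24.7] 3.03 0.0261 F [-5.  -0.9  7.4] rot [-0.     0.002 -0.004]
```

```bash
python3 - <<'E'
from h import *
a=imaging.read_camera('wrist')[:,:,::-1];b=imaging.read_camera('scene')[150:240,190:310,::-1]
b=cv2.resize(b,None,fx=4,fy=4,interpolation=cv2.INTER_CUBIC)
o=np.zeros((384,512+480,3),np.uint8);o[:,:512]=a;o[:360,512:]=b
cv2.imwrite('pics/m2.png',cv2.resize(o,(800,310),interpolation=cv2.INTER_AREA))
E
python3 st.py
```

```text
tcp [-53.   74.2  24.8] 3.13 0.0258 F [-1.7  0.2  4.6] rot [-0.    -0.001 -0.004]
```

View pics/m2.png

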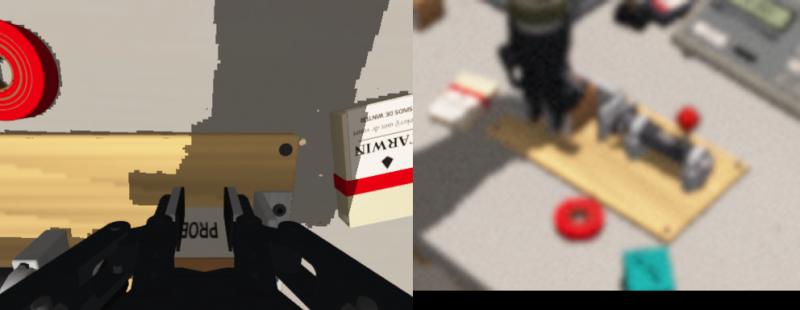

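Call:
{"op": "step_arm", "data": {"moves": [[[0,0,-4],[0,0,0],26],[[0,0,-4],[0,0,0],26],[[0,0,-4],[0,0,0],26]]}}

```text
clock: 3.38
tcp_pos: [0.5032, 0.1212, 0.0286]
orientation: [0.0, -0.023, 1.0, 0.0]
wrist_force: [-0.3, 1.5, 1.1]
finger_gap: 0.0259
grip_force: 0.0
```

```bash
python3 st.py
```

```text
tcp [-53.4  74.2  28.6] 3.38 0.0259 F [-0.3  1.5  1.1] rot [-0.    -0.001 -0.004]
```

Call:
{"op": "step_arm", "data": {"moves": [[[-3,0,0],[0,0,0],26],[[-6,0,0],[0,0,0],26],[[-9,0,0],[0,0,0],26],[[-12,0,0],[0,0,0],26],[[-14,0,0],[0,0,0],26],[[-14,0,0],[0,0,0],26]]}}

```text
clock: 3.88
tcp_pos: [0.5176, 0.1218, 0.0282]
orientation: [0.0, -0.023, 1.0, 0.0]
wrist_force: [0.2, -0.4, 0.7]
finger_gap: 0.0261
grip_force: 0.0
```

```bash
python3 st.py
```

```text
tcp [-39.   74.2  28.2] 3.88 0.0261 F [ 0.2 -0.4  0.7] rot [-0.    -0.001 -0.004]
```

Call:
{"op": "step_arm", "data": {"moves": [[[-1,0,0],[0,0,0],26],[[-2,0,0],[0,0,0],26],[[-3,0,0],[0,0,0],26],[[-4,0,0],[0,0,0],26],[[-4,0,0],[0,0,0],26]]}}

```text
clock: 4.3
tcp_pos: [0.5202, 0.122, 0.0282]
orientation: [-0.001, -0.023, 1.0, 0.0]
wrist_force: [-2.8, -0.2, 1.6]
finger_gap: 0.0257
grip_force: 1.4
```

```bash
python3 st.py
```

```text
tcp [-36.4  74.3  28.2] 4.3 0.0257 F [-2.8 -0.   1.6] rot [-0.     0.001 -0.004]
```

Call:
{"op": "step_arm", "data": {"moves": [[[-1,0,0],[0,0,0],26],[[-2,0,0],[0,0,0],26],[[-3,0,0],[0,0,0],26],[[-3,0,0],[0,0,0],26]]}}

```text
clock: 4.63
tcp_pos: [0.5202, 0.1219, 0.0281]
orientation: [-0.003, -0.023, 1.0, -0.0]
wrist_force: [-11.5, -1.3, 9.9]
finger_gap: 0.0262
grip_force: 5.6
```

```bash
python3 st.py
```

```text
tcp [-36.4  74.2  28.1] 4.63 0.0262 F [-11.5  -0.8   9.9] rot [ 0.     0.006 -0.004]
```

Call:
{"op": "step_arm", "data": {"moves": [[[10,0,0],[0,0,0],26],[[30,0,0],[0,0,0],20],[[30,0,-40],[0,0,0],0],[[30,0,-80],[0,0,0],0],[[30,-20,-120],[0,0,0],0],[[0,-55,-160],[0,0,0],0],[[-30,-90,-190],[0,0,0],0],[[-30,-90,-190],[0,0,0],0]]}}

```text
clock: 5.3
tcp_pos: [0.5602, 0.0322, 0.2215]
orientation: [0.003, -0.023, 1.0, -0.0]
wrist_force: [1.3, 0.0, -0.4]
finger_gap: -0.0002
grip_force: 0.0
```

Call:
{"op": "step_arm", "data": {"moves": [[[0,0,0],[0,0,0],0],[[0,0,0],[0,0,0],0]]}}

```text
clock: 5.47
tcp_pos: [0.5601, 0.0322, 0.2195]
orientation: [0.002, -0.022, 1.0, -0.0]
wrist_force: [0.8, -0.2, -0.8]
finger_gap: 0.0003
grip_force: 0.0
```

```bash
python3 st.py; python3 - <<'E'
from h import *
p=imaging.camera_params('wrist');im=imaging.read_camera('wrist')[:,:,::-1].copy();cv2.imwrite('pics/w3.png',im);np.savez('w3.npz',K=p['camera_matrix'],T=p['pose'])
hsv=cv2.cvtColor(im,cv2.COLOR_BGR2HSV);m=(((hsv[:,:,0]<6)|(hsv[:,:,0]>174))&(hsv[:,:,1]>150)&(hsv[:,:,2]>50)).astype(np.uint8)
n,_,st,c=cv2.connectedComponentsWithStats(m)
for i in range(1,n):
    if st[i,4]>80: print(st[i],c[i].round(),tj(ray(p,c[i],.103)).round(1))
E
```

```text
tcp [ -0.3 -17.1 219.5] 5.47 0.0003 F [ 0.8 -0.2 -0.8] rot [ 0.    -0.004 -0.001]
[ 192   14   56   62 2277] [220.  45.] [-118.7  -43.7  103. ]
[412 102  58  22 567] [441. 113.] [-66.1 143.4 103. ]
[320 165  43  27 367] [342. 179.] [ -8.1  64.2 103. ]
[140 174  34  32 817] [157. 189.] [   1.8 -105.3  103. ]
[ 27 289  53  52 924] [ 55. 306.] [ 128.9 -222.8  103. ]
[ 91 305  20  13 152] [ 98. 309.] [ 132.7 -178.4  103. ]
[  0 320  26  41 573] [ 10. 341.] [ 174.3 -280.9  103. ]
[344 327  17   8  83] [353. 330.] [158.9  90.7 103. ]
```

View pics/w3.png

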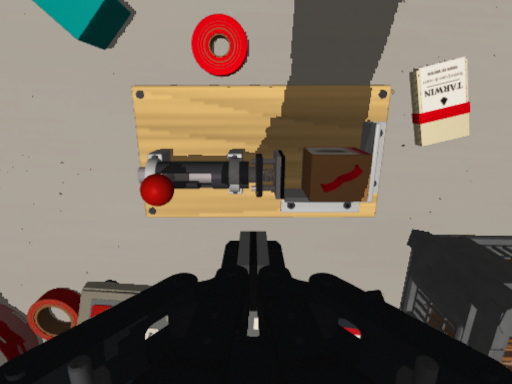

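Call:
{"op": "step_arm", "data": {"moves": [[[-1,-40,0],[0,0,0],0],[[-1,-80,0],[0,0,0],0],[[-1,-115,10],[0,0,0],0],[[-1,-130,40],[0,0,0],0],[[-1,-130,80],[0,0,0],0],[[-1,-130,115],[0,0,0],0],[[-1,-130,127],[0,0,0],0],[[-1,-130,127],[0,0,0],0]]}}

```text
clock: 6.18
tcp_pos: [0.5599, -0.0939, 0.0857]
orientation: [-0.005, -0.024, 1.0, 0.002]
wrist_force: [-0.6, 0.7, 0.1]
finger_gap: -0.0002
grip_force: 0.0
```

```bash
python3 st.py
```

```text
tcp [  -5.9 -143.1   85.7] 6.18 -0.0002 F [-0.6  0.7  0.1] rot [-0.004  0.01  -0.005]
```

Call:
{"op": "step_arm", "data": {"moves": [[[0,0,0],[0,0,0],0],[[0,5,0],[0,0,0],0],[[0,10,0],[0,0,0],0],[[0,15,0],[0,0,0],0],[[0,20,0],[0,0,0],0],[[0,25,0],[0,0,0],0],[[0,30,0],[0,0,0],0],[[0,30,0],[0,0,0],0]]}}

```text
clock: 6.85
tcp_pos: [0.5647, -0.0664, 0.0929]
orientation: [0.002, -0.023, 1.0, -0.001]
wrist_force: [-0.0, -4.3, 0.8]
finger_gap: 0.0002
grip_force: 1.9
```

```bash
python3 st.py
```

```text
tcp [   0.  -115.8   92.9] 6.85 0.0002 F [-0.2 -4.3  0.8] rot [ 0.003 -0.003 -0.004]
```

Call:
{"op": "step_arm", "data": {"moves": [[[0,4,0],[0,0,0],0],[[0,8,0],[0,0,0],0],[[0,12,0],[0,0,0],0],[[0,16,0],[0,0,0],0],[[0,19,0],[0,0,0],0],[[0,19,0],[0,0,0],0]]}}

```text
clock: 7.35
tcp_pos: [0.5639, -0.0486, 0.0929]
orientation: [0.001, -0.023, 1.0, -0.002]
wrist_force: [0.3, -6.7, 2.1]
finger_gap: 0.0001
grip_force: 3.4
```

```bash
python3 st.py
```

```text
tcp [ -0.  -98.   92.9] 7.35 0.0001 F [-0.  -6.7  2.1] rot [ 0.004 -0.003 -0.003]
```

Call:
{"op": "step_arm", "data": {"moves": [[[0,2,0],[0,0,0],0],[[0,4,0],[0,0,0],0],[[0,6,0],[0,0,0],0],[[0,6,0],[0,0,0],0]]}}

```text
clock: 7.68
tcp_pos: [0.564, -0.0449, 0.0931]
orientation: [0.002, -0.022, 1.0, -0.004]
wrist_force: [-1.2, -14.0, 2.2]
finger_gap: -0.0001
grip_force: 7.0
```

```bash
python3 st.py
```

```text
tcp [  0.3 -94.3  93.1] 7.68 -0.0001 F [ -1.8 -13.9   2.2] rot [ 0.008 -0.003 -0.002]
```

Call:
{"op": "step_arm", "data": {"moves": [[[0,2,0],[0,0,0],0],[[0,3,0],[0,0,0],0],[[0,3,0],[0,0,0],0]]}}

```text
clock: 7.93
tcp_pos: [0.5643, -0.0444, 0.0933]
orientation: [0.002, -0.021, 1.0, -0.006]
wrist_force: [-0.4, -20.8, 0.8]
finger_gap: -0.0002
grip_force: 10.7
```

```bash
python3 st.py; python3 - <<'E'
from h import *
b=imaging.read_camera('scene')[:,:,::-1];t=imaging.read_camera('top')[:,:,::-1]
f=lambda x:cv2.resize(x,(400,300),interpolation=cv2.INTER_CUBIC)
cv2.imwrite('pics/m4.png',np.hstack([f(b[165:225,220:300]),f(t[155:215,185:285][:,:])]))
E
```

```text
tcp [  0.7 -93.8  93.3] 7.93 -0.0002 F [ -1.3 -20.8   0.8] rot [ 0.013 -0.004  0.   ]
```

View pics/m4.png

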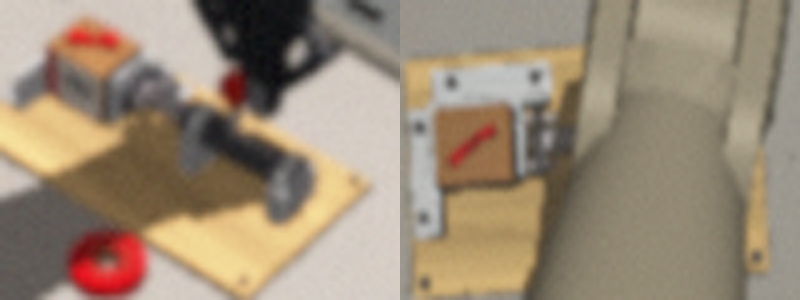

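Call:
{"op": "step_arm", "data": {"moves": [[[0,-16,0],[0,0,0],0],[[0,-18,0],[0,0,0],0],[[20,-18,0],[0,0,0],0],[[45,-18,0],[0,0,0],0],[[45,-5,0],[0,0,0],0],[[45,20,0],[0,0,0],0],[[45,20,0],[0,0,0],0],[[45,20,0],[0,0,0],0]]}}

```text
clock: 8.7
tcp_pos: [0.5164, -0.0187, 0.0917]
orientation: [0.0, -0.024, 1.0, 0.0]
wrist_force: [0.3, 0.3, -0.3]
finger_gap: 0.0001
grip_force: 0.0
```

```bash
python3 st.py
```

```text
tcp [-46.2 -66.1  91.7] 8.7 0.0001 F [ 0.3  0.3 -0.3] rot [-0.001 -0.001 -0.006]
```

Call:
{"op": "step_arm", "data": {"moves": [[[-12,-1,-1],[0,0,0],0],[[-22,-1,-1],[0,0,0],0],[[-30,-1,-1],[0,0,0],0],[[-38,-1,-1],[0,0,0],0],[[-45,-1,0],[0,0,0],0],[[-52,-1,2],[0,0,0],0],[[-59,-1,5],[0,0,0],0],[[-59,-1,5],[0,0,0],0]]}}

```text
clock: 9.37
tcp_pos: [0.5764, -0.0188, 0.0854]
orientation: [0.0, -0.023, 1.0, 0.0]
wrist_force: [-0.1, -0.1, -0.7]
finger_gap: 0.0001
grip_force: 0.0
```

```bash
python3 st.py
```

```text
tcp [ 13.8 -68.7  85.4] 9.37 0.0001 F [-0.1 -0.1 -0.7] rot [-0.    -0.    -0.004]
```

Call:
{"op": "step_arm", "data": {"moves": [[[6,0,-15],[0,0,0],0],[[4,0,-38],[0,0,0],0],[[-15,0,-38],[0,0,0],0],[[-33,0,-36],[0,0,0],0],[[-33,0,-28],[0,0,0],0],[[-33,0,-20],[0,0,0],0],[[-33,0,-14],[0,0,0],0],[[-33,0,-10],[0,0,0],0]]}}

```text
clock: 10.03
tcp_pos: [0.6096, -0.0171, 0.0963]
orientation: [0.002, -0.023, 1.0, 0.0]
wrist_force: [5.0, 0.2, 6.6]
finger_gap: 0.0002
grip_force: 3.0
```

```bash
python3 st.py
```

```text
tcp [ 47.  -68.5  96.3] 10.03 0.0002 F [ 5.  -0.   6.6] rot [-0.    -0.004 -0.004]
```

Call:
{"op": "step_arm", "data": {"moves": [[[0,0,3],[0,0,0],0],[[0,0,6],[0,0,0],0],[[0,0,9],[0,0,0],0],[[0,0,12],[0,0,0],0],[[0,0,14],[0,0,0],0],[[0,0,14],[0,0,0],0]]}}

```text
clock: 10.53
tcp_pos: [0.6074, -0.0171, 0.0824]
orientation: [-0.001, -0.023, 1.0, 0.0]
wrist_force: [-2.0, -0.2, 5.6]
finger_gap: 0.0001
grip_force: 2.9
```

```bash
python3 st.py
```

```text
tcp [ 44.9 -68.4  82.4] 10.53 0.0001 F [-2.  -0.1  5.6] rot [-0.     0.001 -0.004]
```

Call:
{"op": "step_arm", "data": {"moves": [[[0,0,1],[0,0,0],0],[[0,0,3],[0,0,0],0],[[0,0,3],[0,0,0],0]]}}

```text
clock: 10.78
tcp_pos: [0.6078, -0.0172, 0.0817]
orientation: [0.0, -0.023, 1.0, -0.0]
wrist_force: [-5.7, -0.1, 18.4]
finger_gap: 0.0
grip_force: 8.9
```

```bash
python3 st.py
```

```text
tcp [ 45.2 -68.5  81.7] 10.78 0.0 F [-5.7  0.1 18.4] rot [ 0.    -0.001 -0.004]
```

Stalled at 18 N, so the handle is locked. Next I retract straight up and check from above.

Call:
{"op": "step_arm", "data": {"moves": [[[0,0,-30],[0,0,0],0],[[0,0,-70],[0,0,0],0],[[0,0,-110],[0,0,0],0],[[10,40,-138],[0,0,0],0],[[20,50,-138],[0,0,0],0],[[20,50,-138],[0,0,0],0],[[20,50,-138],[0,0,0],0]]}}

```text
clock: 11.37
tcp_pos: [0.585, 0.0326, 0.2173]
orientation: [-0.0, -0.024, 1.0, -0.0]
wrist_force: [0.4, 0.4, -0.3]
finger_gap: -0.0
grip_force: 0.0
```

```bash
python3 st.py; python3 - <<'E'
from h import *
p=imaging.camera_params('wrist');im=imaging.read_camera('wrist')[:,:,::-1].copy()
hsv=cv2.cvtColor(im,cv2.COLOR_BGR2HSV);m=(((hsv[:,:,0]<6)|(hsv[:,:,0]>174))&(hsv[:,:,1]>150)&(hsv[:,:,2]>50)).astype(np.uint8)
n,_,st,c=cv2.connectedComponentsWithStats(m)
for i in range(1,n):
    if st[i,4]>200 and c[i][1]<260: print(st[i],c[i].round(),'z68',tj(ray(p,c[i],.068)).round(1),'z75',tj(ray(p,c[i],.075)).round(1))
c=np.clip(im[60:240,110:410].astype(float)*1.4,0,255).astype(np.uint8)
cv2.imwrite('pics/w5.png',cv2.resize(c,(800,480),interpolation=cv2.INTER_CUBIC))
E
```

```text
tcp [ 24.6 -17.8 217.3] 11.37 -0.0 F [ 0.4  0.4 -0.3] rot [ 0.     0.001 -0.005]
[ 191    0   58   53 2057] [220.  25.] z68 [-116.4  -47.4   68. ] z75 [-114.8  -46.6   75. ]
[417  80  60  23 617] [447.  92.] z68 [-61.3 164.8  68. ] z75 [-61.  160.4  75. ]
[329 141  44  29 383] [351. 156.] z68 [ 0.2 80.8 68. ] z75 [-1.  78.4 75. ]
[192 192  28  27 592] [206. 205.] z68 [ 52.2 -67.   68. ] z75 [ 49.9 -65.8  75. ]
```

View pics/w5.png

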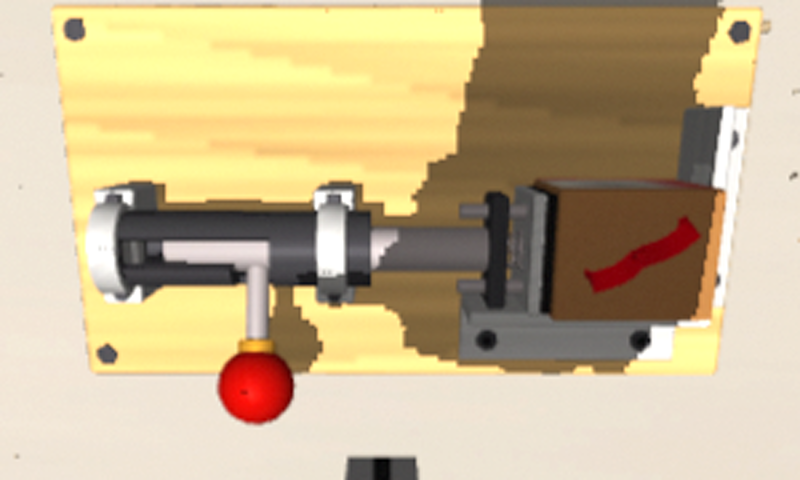

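The knob is at about (52,-67), which is its locked position. The carton is square at about (0,79), with the pad pressing it to the fence, and the arm is clear.

```bash
python3 -c "
from workcell import env
print(env.hand_in())"
```

```text
the job is handed in; nothing more can be done
None
```

I handed the job in after about 11.4 s: in the last wrist view the carton was square and home at about (0, 79) with the pad against it, the handle was locked and the arm was clear, though the hand-in gave no verdict.

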